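# Lock the refill cap of the spoon dispenser

### The arm

A 6-joint arm with a two-finger parallel gripper is mounted at the origin on the work surface. World frame = base frame: x ahead of the robot, y to its left, z up, the work surface at z = 0. Lengths are in m, angles in rad, forces in N, time in s.
With the tool pointing down it reaches from about 0.35 to 0.775 m from the base axis. Payload 7.3 kg.
Tool frame: the origin (TCP) lies at the centre of the arm's flange, where the gripper is bolted on; the fingertips stand 178 mm ahead of it and the grasp point (between the pads) lies 159 mm ahead of it; z points along the fingers, y is the line along which they close (so a half turn about z gives the same grasp; the last joint's range is limited). The gripper opens to 92 mm and grips with 3 to 60 N. Pads are 19 mm wide; open, the fingers measure 130 mm over their backs; the gripper's body (75 mm by 190 mm) begins 47 mm behind the grasp point.
Start: joints at [-1.471, 0.342, 1.524, -0, 1.275, -0.146], TCP at [0.128, -0.509, 0.405] pointing down, gripper open.
Joint ranges: [-2.53, 2.53], [-0.77, 2.02], [0.04, 2.7], [-1, 4.14], [0.28, 2.66], [-3.11, 3.11]. Speed limits (rad/s): [2.57, 2.57, 3.14, 3.14, 3.14, 3.14].

### API

Orientations are given as [roll, pitch, yaw] about the fixed x, y, z axes, in that order (R = Rz(yaw) Ry(pitch) Rx(roll)).
In Python, from cell import telemetry, vision, ticket gives the robot as it stands.
- The arm moves only by the shell command python3 -m crank 'ROWS' [FORCE]. ROWS is JSON, a list of rows, each a list of 5 numbers: the gripper command: -1 is shut, 1 is fully open, values between are in proportion, then the shift along the tool's x, y, z in mm, then the turn about the tool's z in rad. In form: [[fingers, dx, dy, dz, roll], ...]. A call has 1 to 12 rows; each row is the pose to reach, as a shift and turn from the pose commanded when the call began, along the tool's axes at that moment; what a row does not reach only later rows make up. A row lasts 1/12 s, in which the tool goes at most 41.7 mm and 7.16 degrees, less where a joint would pass 70% of its speed; a pose out of reach is approached as far as the arm can. A call with a gripper value outside its range is refused whole. The fingers move at their own pace and stop on an object; FORCE is the grip in N (left out, the last holds). Time passes only in rows, so rows that repeat a pose let the fingers close. It gives the time, the measured TCP pose, the force, the opening and the grip force at its end, in the units of the state.
- telemetry.observe(): the state, without advancing time (a new reading comes with each control period).
- vision.read_camera(name): name is "scene" or "top"; returns (picture, depth): 384x512x3 uint8, red, green, blue; 384x512 float32, m along the optical axis (not along the pixel's ray), 0 where there is no reading.
- vision.get_calibration(name): a dict with "camera_matrix" (3x3 intrinsics, pixels), "rvec" (rotation vector, rad) and "tvec" (3), from world to camera coordinates, as OpenCV has them. Camera axes: x right, y down, z forward; pixel columns grow to the right and rows downward; lengths in m; the calibration is good to about 2 mm. A picture is of the moment at which its call begins. get_calibration takes no time and is no camera call.
- ticket.hand_in(): hands the job in; it is judged then, once.
The state is a dict: "time": time; "qpos": joint angles; "qvel": joint speeds; "joint_efforts": joint torques, N m; "tool_pos": TCP position; "tool_rot": TCP orientation; "contact_force": force on the tool from outside, world axes, zero at the start; "torque": the same for the moment, N m; "opening": finger opening in m; "grip_force": force on a finger pad.
Only numpy, scipy, OpenCV 4.12 (cv2) and the standard library are available. Lean on these libraries where they do the work, as an engineer would, in place of code of your own. Each camera call takes 0.05 s, during which the arm holds its last target. There are 200 camera calls.

### The job

The spoon dispenser has just been refilled and its cap is only standing in its collar: push the cap down against its spring, give it a quarter turn clockwise (seen from above) so that it locks, then let go of it. Leave the round canister with the similar cap alone.

Things in the scene. Friction and masses are not known exactly. Their poses are not given: they have to be found in the camera images.
- cap_grip (a point): On the turning axis of the white cap (80 mm wide) on the spoon dispenser, a fixed white box 180 x 130 x 140 mm high with a small push button on top beside the cap. A bar 64 long, 14 thick, 40 mm high stands on the cap; this point is 15 mm below its top, 25 mm above the cap's face, 185 mm above the shelf; it moves with the cap. x along the bar, y across, z up. The bar's top is the highest part.
- cap_press (a joint): How far the dispenser's cap is pushed down, m: 0 standing proud (start), 0.009 hard stop. A spring holds it up: about 4 N at 0, 9 N at 0.009. The cap can turn only from 0.006 on, when its two ears (under the bar's ends) are below the lip of the grey collar, a ring 116 mm wide, 16 mm high. Locked, the ears spring up into pockets under the lip: about 0.003.
- cap_turn (a joint): Turn of the dispenser's cap, rad, growing clockwise seen from above: -0.06 to 0.06 at the start, ears in the collar's notches; stop at 1.65. From about 1.2 on the ears are under their pockets and the cap springs up and locks when let go. It turns easily (under 0.2 N m) and stays where it is left.
- canister: Bystander to leave alone: loose round white ceramic canister, 124 mm across, 140 mm high without its cap, about 0.9 kg; collar and bar-grip cap look like the dispenser's but are already locked (bar's top 197 mm above the shelf). It and the dispenser stand one left, one right. Origin at the centre of its underside, z up.
There are look-alikes about, which are no part of the job. What is shaped like the part that bears cap_grip but brown or pink is not meant.

How it is judged:
On the way:
1. the dispenser's cap is pushed down below the collar's lip before it is turned (value of joint cap_press above 0.0055 m and value of joint cap_turn below 0.5 rad), for 0.05 s.
At the end, for the whole second after the job is handed in: The dispenser's cap is locked: turned clockwise by more than 1.1 rad and sprung up into its pockets (cap_press between 1.2 and 4.8 mm); the canister stands upright (within 0.1 rad) within 30 mm of where it was (value of joint cap_turn above 1.1 rad and value of joint cap_press between 0.0012 and 0.0048 m and distance of canister from where it was at the start of the episode below 0.03 m and angle between canister's own z axis and vertical below 0.1 rad); the robot touches nothing.
It fails at once if the round canister is gripped, pressed or pushed by the robot (over 5 N) or shifted by more than 30 mm (contact force between any of the arm, the fingers and canister above 5 N or distance of canister from where it was at the start of the episode above 0.03 m).
It also fails if it takes over 38 s, if anything falls off the work surface, if the arm or the gripper's body presses on something with over 40 N, if the wrist force passes 120 N, or if a joint passes its speed limit or range.

## Working session

There is one attempt and no reset: what is moved stays moved. The work goes in short steps, Python scripts to look and compute and a shell command to move; the robot and the scene stay as the last step left them, time stands still between calls to the robot, and variables do not carry over. Pictures are saved under pics/ and viewed, at most 10 in all, crops included, and the job is handed in when it is done.

```bash
mkdir -p pics; python3 - <<'E'
from cell import telemetry, vision
import cv2,numpy as np
for n in("scene","top"):
    p,d=vision.read_camera(n); cv2.imwrite(f"pics/{n}0.png",p[:,:,::-1]); np.savez(f"{n}0.npz",p=p,d=d)
    c=vision.get_calibration(n); R=cv2.Rodrigues(np.array(c["rvec"]))[0]; print(n,c["camera_matrix"],(-R.T@np.array(c["tvec"]).ravel()).round(3))
print(telemetry.observe())
E
```

```text
scene [[381.30662024   0.         260.74849745]
 [  0.         381.30662024 185.79156512]
 [  0.           0.           1.        ]] [ 7.650e-01 -1.000e-03  1.127e+00]
top [[498.48997151   0.         261.41402895]
 [  0.         498.48997151 196.21338421]
 [  0.           0.           1.        ]] [ 0.288 -0.096  1.551]
{'time': 0.1, 'qpos': array([-1.47100002e+00,  3.42652711e-01,  1.52490807e+00, -3.95269802e-05,
        1.27538002e+00, -1.46042581e-01]), 'qvel': array([-0.00068625,  0.00080002, -0.00295305, -0.00138203,  0.00114052,
        0.00099344]), 'joint_efforts': array([ 1.00365542e-03, -4.32003629e+01, -2.44695854e+01,  7.18398532e-02,
        5.25768392e-02, -4.71233557e-05]), 'tool_pos': array([ 0.1277525 , -0.50910153,  0.40411915]), 'tool_rot': array([-3.14025336e+00, -1.58790187e-04,  2.45850314e-01]), 'contact_force': array([-0.22912702,  0.20052115, -0.41710755]), 'torque': array([-0.03478719,  0.04794245, -0.04412524]), 'grip_force': 0.0, 'opening': 0.09190608738229912}
```

View pics/scene0.png

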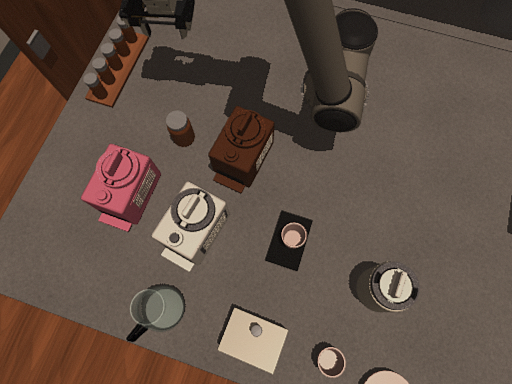

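View pics/top0.png

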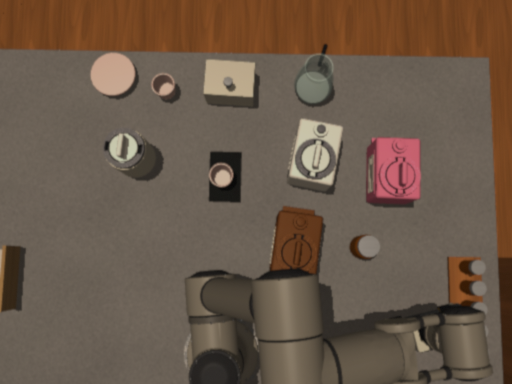

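The dispenser candidates are the white one at scene (193,210) / top (318,158), the pink one at top (400,175), the brown one at top (298,245), and the canister at top (127,148). The white box with the button at top (320,129) fits the description: it is white, box-shaped and has a button. I'll confirm it in a crop and measure the bar.

```bash
cat > h.py <<'E'
import cv2,numpy as np
from cell import vision
def ray(n,uv,z):
    c=vision.get_calibration(n);K=np.array(c["camera_matrix"]);R=cv2.Rodrigues(np.array(c["rvec"]))[0];t=np.array(c["tvec"]).ravel()
    C=-R.T@t; d=(R.T@np.linalg.inv(K)@np.c_[np.atleast_2d(uv),np.ones(len(np.atleast_2d(uv)))].T).T
    return C+d*((z-C[2])/d[:,2])[:,None]
E
python3 - <<'E'
import cv2,numpy as np
from h import *
T=np.load("top0.npz")["p"];S=np.load("scene0.npz")["p"]
a=cv2.resize(T[110:200,280:370],(540,540),interpolation=cv2.INTER_CUBIC)
b=cv2.resize(S[170:270,150:240],(486,540),interpolation=cv2.INTER_CUBIC)
o=np.hstack([a,b])[:,:,::-1]
cv2.imwrite("pics/crop.png",cv2.resize(o,(800,421)))
# point cloud of the high parts
for n,w in(("top",(280,120,360,195)),("scene",(150,175,240,270))):
    f=np.load(n+"0.npz");d=f["d"];c=vision.get_calibration(n);K=np.array(c["camera_matrix"]);R=cv2.Rodrigues(np.array(c["rvec"]))[0];t=np.array(c["tvec"]).ravel()
    v,u=np.mgrid[w[1]:w[3],w[0]:w[2]];v=v.ravel();u=u.ravel();z=d[v,u]
    X=(np.linalg.inv(K)@np.c_[u,v,np.ones(len(u))].T*z).T;W=(X-t)@R
    m=(W[:,2]>.185)&(W[:,2]<.22)&(z>0);P=W[m]
    e=cv2.minAreaRect((P[:,:2]*1000).astype(np.float32));print(n,m.sum(),P.mean(0),np.median(P[:,2]),e)
    pc=np.linalg.svd(P[:,:2]-P[:,:2].mean(0))[2][0];print("ax",pc,np.arctan2(pc[1],pc[0]))
    m=(W[:,2]>.145)&(W[:,2]<.18)&(z>0);P=W[m]
    print("collar/cap circ",m.sum(),cv2.minEnclosingCircle((P[:,:2]*1000).astype(np.float32)),np.percentile(P[:,2],[10,50,90]))
E
```

```text
top 120 [ 0.57076723 -0.26110475  0.19681888] 0.1971998974787959 ((571.456787109375, -261.6704406738281), (14.200479507446289, 60.73210906982422), 79.78736114501953)
ax [-0.98284842  0.18441522] 2.9561158071600175
collar/cap circ 1255 ((591.8306884765625, -268.4227600097656), 87.1383056640625) [0.15034625 0.15585048 0.16111037]
scene 167 [ 0.57260874 -0.26174343  0.19857883] 0.20023927988747048 ((571.9046630859375, -263.9150390625), (15.986231803894043, 62.60906219482422), 80.01448059082031)
ax [ 0.98462262 -0.17469485] -0.17559584631663608
collar/cap circ 1481 ((592.4298706054688, -270.1819763183594), 92.89852142333984) [0.15315866 0.1582606  0.1630195 ]
```

View pics/crop.png

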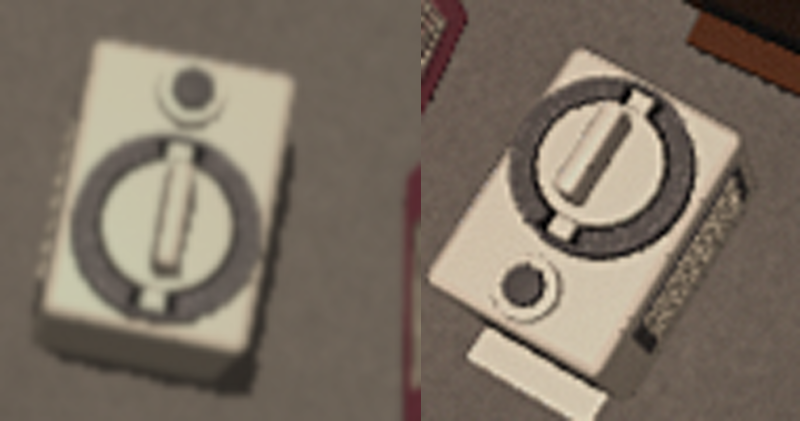

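The crop shows the white dispenser: bar on a white cap, grey collar with notches at the bar's ends, and the dark button beside it. In the full pictures the cap is at top (316,158) and scene (193,209). The bar's centre is at (0.5715, -0.262) and its yaw is -0.178, so from here I go x +490, y -131 and roll +0.424, raised a little first.

```bash
python3 -m crank '[[1,0,0,-40,0],[1,40,-11,-40,0.05],[1,80,-21,-40,0.1],[1,120,-32,-40,0.15],[1,160,-43,-40,0.2],[1,200,-54,-40,0.25],[1,240,-64,-40,0.3],[1,280,-75,-40,0.35],[1,320,-86,-40,0.4],[1,360,-96,-40,0.424],[1,400,-107,-40,0.424],[1,440,-118,-40,0.424]]' 40
python3 -m crank '[[1,0,0,0,0],[1,0,0,0,0]]'
python3 - <<'E'
from cell import telemetry
import numpy as np
s=telemetry.observe();print(s["time"],s["qpos"].round(3),s["tool_pos"],s["tool_rot"])
y=s["tool_rot"][2];d=np.array([.5715,-.262])-s["tool_pos"][:2]
print("dx,dy",d@[np.cos(y),np.sin(y)],d@[np.sin(y),-np.cos(y)],"dz to .344",s["tool_pos"][2]-.344,"roll",y+.178)
E
```

```text
time: 1.1
tool_pos: [0.5274, -0.2862, 0.4444]
tool_rot: [-3.141, 0.001, -0.178]
contact_force: [0.1, -0.6, 0.4]
opening: 0.0917
grip_force: 0.0
time: 1.27
tool_pos: [0.5275, -0.2861, 0.4436]
tool_rot: [-3.141, 0.002, -0.174]
contact_force: [-0.3, 0.6, -0.3]
opening: 0.0918
grip_force: 0.0
1.2667 [-0.625  0.459  1.235 -0.     1.449  1.12 ] [ 0.52747001 -0.2860601   0.44355657] [-3.14090898e+00  1.55556265e-03 -1.74261663e-01]
dx,dy 0.03919158430869136 -0.03132966957055677 dz to .344 0.09955657344073815 roll 0.003738336505818396
```

```bash
python3 -m crank '[[1,39,-31,0,0],[1,39,-31,0,0],[0.2,39,-31,30,0],[0.2,39,-31,60,0],[0.2,39,-31,85,0],[0.2,39,-31,99,0],[0.2,39,-31,99,0],[0.2,39,-31,99,0]]' 15
python3 - <<'E'
from h import *
p,d=vision.read_camera("scene");cv2.imwrite("pics/pre.png",cv2.resize(p[110:290,100:340],(800,600),interpolation=cv2.INTER_CUBIC)[:,:,::-1])
from cell import telemetry
s=telemetry.observe();print(s["tool_pos"],s["tool_rot"],s["qpos"])
E
```

```text
time: 1.93
tool_pos: [0.569, -0.2649, 0.3455]
tool_rot: [-3.141, 0.001, -0.179]
contact_force: [-0.3, 0.7, 0.5]
opening: 0.0572
grip_force: 0.0
[ 0.56940479 -0.26494517  0.34672456] [ 3.14093794e+00 -1.00996981e-03 -1.79214537e-01] [-5.57405914e-01  5.76749256e-01  1.30499082e+00 -2.47483806e-04
  1.25867224e+00  1.19268114e+00]
```

View pics/pre.png

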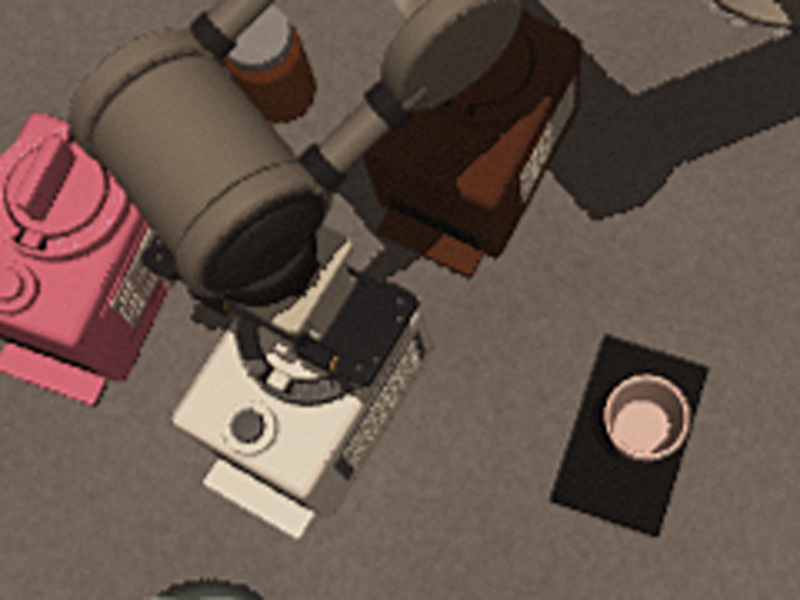

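The gripper stands over the white cap, with fingers either side of the bar at about crop (285,350). I measured it about 2–3 mm short, so I'll trim that and close gently.

```bash
python3 -m crank '[[0.2,2,-2,1,0],[0.2,2,-2,1,0],[-1,2,-2,1,0],[-1,2,-2,1,0],[-1,2,-2,1,0],[-1,2,-2,1,0],[-1,2,-2,1,0],[-1,2,-2,1,0]]' 10
python3 -m crank '[[-1,0,0,0,0],[-1,0,0,0,0],[-1,0,0,0,0],[-1,0,0,0,0]]' 10
```

```text
time: 2.65
tool_pos: [0.572, -0.2625, 0.3447]
tool_rot: [3.142, -0.0, -0.178]
contact_force: [-0.1, -0.4, 1.1]
opening: 0.0199
grip_force: 0.0
time: 2.98
tool_pos: [0.572, -0.2624, 0.3447]
tool_rot: [-3.142, 0.0, -0.178]
contact_force: [-0.2, 1.3, -0.1]
opening: 0.0138
grip_force: 10.0
```

Gripped with almost no side load. Next I tighten the grip and press down.

```bash
python3 -m crank '[[-1,0,0,0,0],[-1,0,0,0,0],[-1,0,0,3,0],[-1,0,0,6,0],[-1,0,0,8,0],[-1,0,0,8,0],[-1,0,0,8,0],[-1,0,0,8,0]]' 40
```

```text
time: 3.65
tool_pos: [0.572, -0.2624, 0.3377]
tool_rot: [3.141, -0.001, -0.178]
contact_force: [-2.9, 1.6, 8.2]
opening: 0.014
grip_force: 40.0
```

Spring force of 8.2 N means about 7.5 mm, which is below the lip. Now I turn it clockwise.

```bash
python3 -m crank '[[-1,0,0,0,0.12],[-1,0,0,0,0.24],[-1,0,0,0,0.36],[-1,0,0,0,0.48],[-1,0,0,0,0.6],[-1,0,0,0,0.72]]'
python3 - <<'E'
from cell import telemetry
s=telemetry.observe();print(s["qpos"].round(3),s["torque"].round(2),s["contact_force"].round(1))
E
```

```text
time: 4.15
tool_pos: [0.5721, -0.2621, 0.3378]
tool_rot: [-3.141, -0.001, -0.904]
contact_force: [-1.9, 3.2, 7.9]
opening: 0.0141
grip_force: 40.0
[-5.510e-01  5.870e-01  1.313e+00  1.000e-03  1.241e+00  1.923e+00] [0.76 0.38 0.04] [-1.9  3.2  7.9]
```

Turning freely. I continue to about 1.46 rad total.

```bash
python3 -m crank '[[-1,0,0,0,0.12],[-1,0,0,0,0.24],[-1,0,0,0,0.36],[-1,0,0,0,0.48],[-1,0,0,0,0.6],[-1,0,0,0,0.72],[-1,0,0,0,0.74],[-1,0,0,0,0.74],[-1,0,0,0,0.74]]'
```

```text
time: 4.9
tool_pos: [0.5723, -0.262, 0.3379]
tool_rot: [-3.139, 0.0, -1.638]
contact_force: [-0.8, 3.2, 8.9]
opening: 0.0138
grip_force: 40.0
```

```bash
python3 -m crank '[[-1,0,0,-2,0],[-1,0,0,-4,0],[-1,0,0,-4,0],[-0.2,0,0,-4,0],[-0.2,0,0,-4,0],[-0.2,0,0,-4,0],[-0.2,0,0,-4,0],[-0.2,0,0,-4,0],[-0.2,0,0,-30,0],[-0.2,0,0,-65,0],[-0.2,0,0,-100,0],[-0.2,0,0,-100,0]]'
python3 -m crank '[[-0.2,-40,0,-20,0],[-0.2,-80,0,-40,0],[-0.2,-80,40,-40,0],[-0.2,-80,80,-40,0],[-0.2,-80,120,-40,0],[-0.2,-80,-160,-40,0]]'
```

```text
time: 5.9
tool_pos: [0.5724, -0.2628, 0.4446]
tool_rot: [-3.13, -0.006, -1.638]
contact_force: [0.5, 0.1, 0.3]
opening: 0.0368
grip_force: 0.0
time: 6.4
tool_pos: [0.4799, -0.1698, 0.4697]
tool_rot: [3.108, 0.012, -1.64]
contact_force: [1.5, -1.7, -1.7]
opening: 0.0372
grip_force: 0.0
```

(The last row had a wrong sign, which is harmless at this height.) Now I check the result.

```bash
python3 -m crank '[[-0.2,0,40,0,0],[-0.2,0,80,0,0],[-0.2,0,80,0,0],[-0.2,0,80,0,0]]'
python3 - <<'E'
from h import *
p,d=vision.read_camera("scene");np.savez("scene1.npz",p=p,d=d);cv2.imwrite("pics/after.png",cv2.resize(p[150:300,130:330],(800,600),interpolation=cv2.INTER_CUBIC)[:,:,::-1])
n="scene";c=vision.get_calibration(n);K=np.array(c["camera_matrix"]);R=cv2.Rodrigues(np.array(c["rvec"]))[0];t=np.array(c["tvec"]).ravel()
for f in("scene0","scene1"):
    d=np.load(f+".npz")["d"];v,u=[a.ravel() for a in np.mgrid[175:270,150:240]];z=d[v,u]
    W=((np.linalg.inv(K)@np.c_[u,v,np.ones(len(u))].T*z).T-t)@R
    P=W[(W[:,2]>.182)&(W[:,2]<.22)&(np.hypot(W[:,0]-.572,W[:,1]+.262)<.045)]
    print(f,len(P),np.percentile(P[:,2],[50,75,90]),cv2.minAreaRect((P[:,:2]*1000).astype(np.float32)))
E
```

```text
time: 6.73
tool_pos: [0.4185, -0.1721, 0.4762]
tool_rot: [3.14, 0.0, -1.639]
contact_force: [0.2, -0.1, 0.9]
opening: 0.0364
grip_force: 0.0
scene0 175 [0.20012102 0.20170719 0.20272017] ((572.055908203125, -263.40924072265625), (16.229537963867188, 62.97246170043945), 81.4580307006836)
scene1 156 [0.19713967 0.1984963  0.19953313] ((571.5357666015625, -262.23333740234375), (62.20494842529297, 14.388298988342285), 86.60238647460938)
```

View pics/after.png

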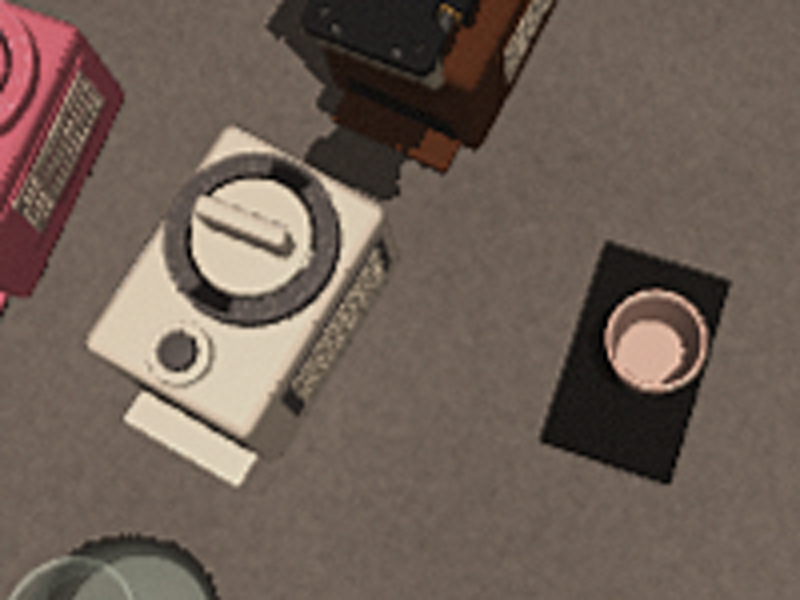

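The bar (crop 245,223) is now turned about 1.48 rad and stands 3 mm lower than before, with the ears under the lip, so the cap is locked. The gripper is clear.

```bash
python3 -c "
from cell import ticket;print(ticket.hand_in())"
```

```text
the job is handed in; nothing more can be done
None
```

The white spoon dispenser's cap is pressed down, turned about 1.46 rad clockwise and locked 3 mm below its starting height. The gripper has let go, I never went near the canister, and the job is handed in.

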